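# Mount the grey-brick carvings on their rosewood stands

### The job

Mount the four finished grey-brick carvings on the dark rosewood stands made for them: the robed figure on the round stand, the lotus-bud finial on the square stand, the crouching lion on the broad oblong stand and the upright relief tablet on the slim oblong stand. Set each one down gently (not dropped), upright, centred and square with its stand (any way round is fine), and let go. Leave the stands where they are, and do not disturb the two white plaster models.

Things in the scene. Friction and masses are not known exactly. Their poses are not given: they have to be found in the camera images.
- figure: Grey-brick standing robed scholar with beard and tall cap, 108 mm high, 0.26 kg, loose. Round base 64 mm across, 14 mm thick; robe an upright cylinder 42 mm across from 34 to 70 mm up. Forearms and tablet stick out in front (+x, to 27 mm from the axis): grip the robe across y, about 50 mm up. Origin: centre of the underside, z up, +x to his front.
- finial: Grey-brick baluster finial with a lotus bud, 96 mm high, 0.27 kg, loose. Square base 62 x 62 mm, 14 mm thick (52 mm step to 20 mm); round drum 44 mm across from 20 to 62 mm up, to be gripped about 48 mm up; bud 58 mm across at its widest. Origin: centre of the underside, z up, x and y along the base's sides.
- lion: Grey-brick crouching lion, 89 mm high, 0.33 kg, loose. Base 96 x 52 mm, 14 mm thick. Flat upright flanks 36 mm apart, 22 to 50 mm up: grip across y at x = -2 mm, about 46 mm up (free from x = -18 to +14 mm). Head and mane at +x beyond that, wider haunches (47 mm) and tail at -x. Origin: centre of the underside, z up, x along the base toward the head.
- plaque: Grey-brick upright tablet with flowers in low relief (up to 3 mm) on both faces, 0.33 kg, loose. Slab 90 mm wide, 22 mm thick, its top 87 mm up, on a foot 100 x 30 mm, 12 mm thick. Grip it in the middle across its thickness (y), about 58 mm up. Origin: centre of the underside, z up, x along the long side; both faces alike.
- model_figure: White plaster model of the robed figure, same shape and size as the grey one, 0.2 kg, loose; to be left alone. Origin: centre of the underside, z up.
- model_finial: White plaster model of the lotus-bud finial, same shape and size as the grey one, 0.2 kg, loose; to be left alone. Origin: centre of the underside, z up.
- stand_round: Dark rosewood display stand, round top 92 mm in diameter, 30 mm high on short feet, 0.4 kg, loose. Flat rimless top with a flush gold brocade inlay 68 mm in diameter in the middle. Origin: centre of the underside, top surface at z = 30 mm. Stands change places between starts.
- stand_square: Dark rosewood display stand, square top 90 x 90 mm, 30 mm high on short feet, 0.4 kg, loose. Flat rimless top with a flush gold brocade inlay 66 x 66 mm in the middle. Origin: centre of the underside, top surface at z = 30 mm; x and y along its sides, all four sides alike. Stands change places between starts.
- stand_oblong: Dark rosewood display stand, broad oblong top 124 x 80 mm, 30 mm high on short feet, 0.4 kg, loose. Flat rimless top with a flush gold brocade inlay 100 x 56 mm in the middle. Origin: centre of the underside, top surface at z = 30 mm; x along its long side; both ends alike. Stands change places between starts.
- stand_slim: Dark rosewood display stand, slim oblong top 124 x 54 mm, 30 mm high on short feet, 0.4 kg, loose. Flat rimless top with a flush gold brocade inlay 104 x 34 mm in the middle. Origin: centre of the underside, top surface at z = 30 mm; x along its long side; both ends alike. Stands change places between starts.
Not all that is in view belongs to the job. Leave any red or turquoise look-alike of the figure alone. What is shaped like the stand_slim but red is not meant.

How it is judged (in metres and radians):
At the end, for the whole second after the job is handed in: Each grey carving is on its own stand: centres within 14 mm, underside within 4 mm of the stand's top, upright within 0.08 rad, all but the figure square with the stand within 0.22 rad (any way round), at rest, released; stands upright (0.08 rad), within 30 mm of their start (horizontal distance between figure and stand_round below 0.014 m and height (world z) of figure between 0.026 and 0.034 m and angle between each of figure, stand_round, finial, stand_square, lion, stand_oblong, plaque, stand_slim's own z axis and vertical below 0.08 rad and linear speed of each of figure, finial, lion, plaque below 0.02 m/s and angular speed of each of figure, finial, lion, plaque below 0.1 rad/s and distance of each of stand_round, stand_square, stand_oblong, stand_slim from where it was at the start of the episode below 0.03 m and horizontal distance between finial and stand_square below 0.014 m and height (world z) of finial between 0.026 and 0.034 m and (angle between the x axis of finial and the x axis of stand_square, either way round below 0.22 rad or angle between the x axis of finial and the y axis of stand_square, either way round below 0.22 rad) and horizontal distance between lion and stand_oblong below 0.014 m and height (world z) of lion between 0.026 and 0.034 m and angle between the x axis of lion and the x axis of stand_oblong, either way round below 0.22 rad and horizontal distance between plaque and stand_slim below 0.014 m and height (world z) of plaque between 0.026 and 0.034 m and angle between the x axis of plaque and the x axis of stand_slim, either way round below 0.22 rad); the robot touches nothing.
It fails at once if a white plaster model is shifted by more than 20 mm or tipped over (distance of any of model_figure, model_finial from where it was at the start of the episode above 0.02 m or angle between any of model_figure, model_finial's own z axis and vertical above 0.25 rad).
It fails at once if a carving is dropped: it is in free fall with its underside more than 10 mm above the top of the stands (40 mm above the table) ((height (world z) of figure above 0.04 m and contact force between figure and anything else below 0.02 N) or (height (world z) of finial above 0.04 m and contact force between finial and anything else below 0.02 N) or (height (world z) of lion above 0.04 m and contact force between lion and anything else below 0.02 N) or (height (world z) of plaque above 0.04 m and contact force between plaque and anything else below 0.02 N)).
It also fails if it takes over 128 s, if anything falls off the work surface, if the arm or the gripper's body presses on something with over 40 N, if the wrist force passes 120 N, or if a joint passes its speed limit or range.

### The arm

A 6-joint arm with a two-finger parallel gripper is mounted at the origin on the work surface. World frame = base frame: x ahead of the robot, y to its left, z up, the work surface at z = 0. Lengths are in mm, angles in rad, forces in N, time in s.
With the tool pointing down it reaches from about 300 to 775 mm from the base axis. Payload 14.6 kg.
Tool frame: the origin (TCP) lies midway between the tips of the shut fingers; the grasp point (between the pads) lies 19 mm behind it; z points along the fingers, y is the line along which they close (so a half turn about z gives the same grasp; the last joint's range is limited). The gripper opens to 94 mm and grips with 3 to 60 N. Pads are 16 mm wide; open, the fingers measure 119 mm over their backs; the gripper's body (75 mm by 177 mm) begins 78 mm behind the grasp point.
Start: joints at [-1.333, 0.3, 1.521, -0, 1.321, -0.067], TCP at [165.049, -524.641, 205.446] pointing down, gripper open.
Joint ranges: [-3.03, 3.03], [-0.79, 2.21], [0.23, 2.52], [-1.04, 4.18], [0, 3.07], [-2.55, 2.55]. Speed limits (rad/s): [2.22, 2.22, 2.57, 3.14, 3.14, 3.14].

### API

Orientations are given as a unit quaternion [x, y, z, w].
In Python, from plant import r gives the robot as it stands. Calls block until the motion is done:
- r.move_pose(position, orientation): joint-space move of the TCP to a pose.
- r.move_straight(position, orientation=None, vel=150, f_stop=None): straight line of the TCP; orientation=None keeps the orientation; vel is the mean speed in mm/s. With f_stop (N) it stops when the force on the tool has changed by that much, and returns True; else False.
- r.goto_joints(angles): joint-space move.
- r.gripper_open() and r.grab(squeeze=None): open the fingers fully, or close them until they stop; squeeze is the grip in N (None keeps the last).
- r.pause(seconds).
- r.solve_ik(position, orientation): joint angles nearest the present ones, or None.
- r.snapshot(name): name is "scene" or "top" or "wrist"; returns the picture (420x560x3 uint8, red, green, blue); there is no depth.
- r.camera_info(name): a dict with "mtx" (3x3 intrinsics, pixels), "dist_coeffs" ([k1, k2, p1, p2, k3] as OpenCV has them; the pictures are not rectified), "cam_to_world" (4x4, takes a point from camera to world coordinates). Camera axes: x right, y down, z forward; pixel columns grow to the right and rows downward; lengths in mm; the calibration is good to about 2 mm. A picture is of the moment at which its call begins: read the wrist's pose just before it. camera_info takes no time and is no camera call; for the wrist camera it gives the pose at the moment of the call.
A pose or a line that the arm cannot do raises r.IKError and nothing moves.
- r.close_job(): hands the job in; it is judged then, once.
Readings, each from a call of its own:
- r.get_time_s(): time.
- r.get_joints(): joint angles.
- r.get_dq(): joint speeds.
- r.get_joint_efforts(): joint torques, N m.
- r.get_position(): TCP position.
- r.get_tool_rot(): TCP orientation.
- r.get_contact_force(): force on the tool from outside, world axes, zero at the start.
- r.get_ft_torque(): the same for the moment, N m.
- r.get_finger_gap(): finger opening in mm.
- r.get_grip_force(): force on a finger pad.
Only numpy, scipy, OpenCV 4.12 (cv2) and the standard library are available. Lean on these libraries where they do the work, as an engineer would, in place of code of your own. Each camera call takes 0.05 s, during which the arm holds its last target. There are 200 camera calls.

## Working session

There is one attempt and no reset: what is moved stays moved. The work goes in short steps, each a Python script; the robot and the scene stay as the last script left them, time stands still between calls to the robot, and variables do not carry over. Pictures are saved under pics/ and viewed, at most 14 in all, crops included, and the job is handed in when it is done.

```bash
ls; mkdir -p pics; python3 - <<'E'
from plant import r
import cv2,numpy as np
for n in("top","scene"):
    im=r.snapshot(n); cv2.imwrite(f"pics/{n}0.png",im[:,:,::-1]); 
    c=r.camera_info(n); print(n,c["mtx"],c["dist_coeffs"],np.round(c["cam_to_world"],3))
print(r.get_tool_rot(),r.get_time_s())
print(np.round(r.camera_info("wrist")["cam_to_world"],3),r.camera_info("wrist")["mtx"])
for n in("top","scene"):
    cv2.imwrite(f"pics/{n}0b.png",cv2.resize(cv2.imread(f"pics/{n}0.png"),(800,600),interpolation=cv2.INTER_CUBIC))
E
```

```text
pics
top [[408.01531004   0.         286.16940738]
 [  0.         408.01531004 211.07882917]
 [  0.           0.           1.        ]] [0.04246641 0.         0.         0.         0.        ] [[-1.30000e-02 -9.95000e-01  9.60000e-02  3.72806e+02]
 [-1.00000e+00  1.20000e-02 -1.20000e-02 -1.96710e+01]
 [ 1.10000e-02 -9.60000e-02 -9.95000e-01  1.10005e+03]
 [ 0.00000e+00  0.00000e+00  0.00000e+00  1.00000e+00]]
scene [[530.50562144   0.         279.88744477]
 [  0.         530.50562144 210.05166896]
 [  0.           0.           1.        ]] [-0.19817997  0.          0.          0.          0.        ] [[ 4.500000e-01  6.390000e-01 -6.230000e-01  1.464285e+03]
 [ 8.930000e-01 -3.090000e-01  3.280000e-01 -5.433060e+02]
 [ 1.700000e-02 -7.040000e-01 -7.100000e-01  1.175046e+03]
 [ 0.000000e+00  0.000000e+00  0.000000e+00  1.000000e+00]]
[ 9.88405246e-01  1.51838168e-01 -4.17200204e-05 -4.87524667e-04] 0.1
[[ 3.00000e-01 -9.13000e-01 -2.75000e-01  2.45253e+02]
 [-9.54000e-01 -2.88000e-01 -8.40000e-02 -4.99931e+02]
 [-3.00000e-03  2.87000e-01 -9.58000e-01  3.83799e+02]
 [ 0.00000e+00  0.00000e+00  0.00000e+00  1.00000e+00]] [[304.1666783    0.         280.24098245]
 [  0.         304.1666783  209.87133754]
 [  0.           0.           1.        ]]
```

View pics/top0b.png

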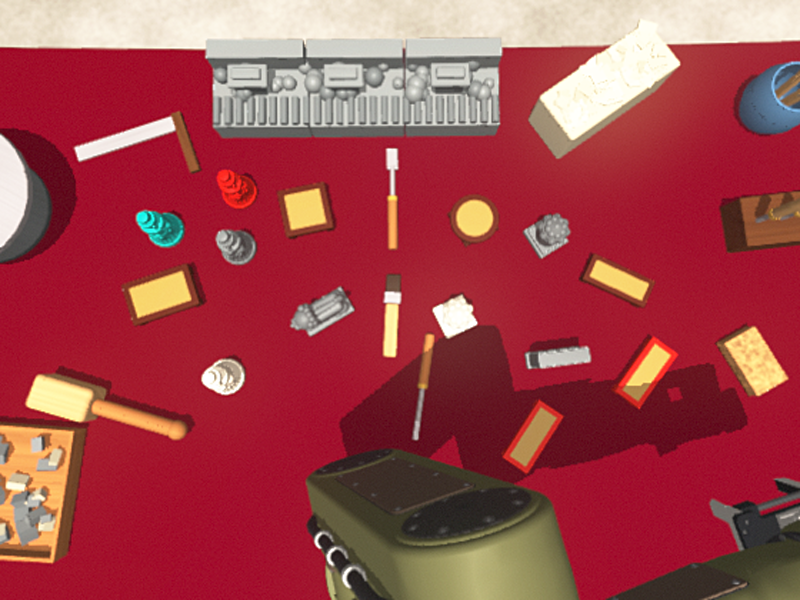

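View pics/scene0b.png

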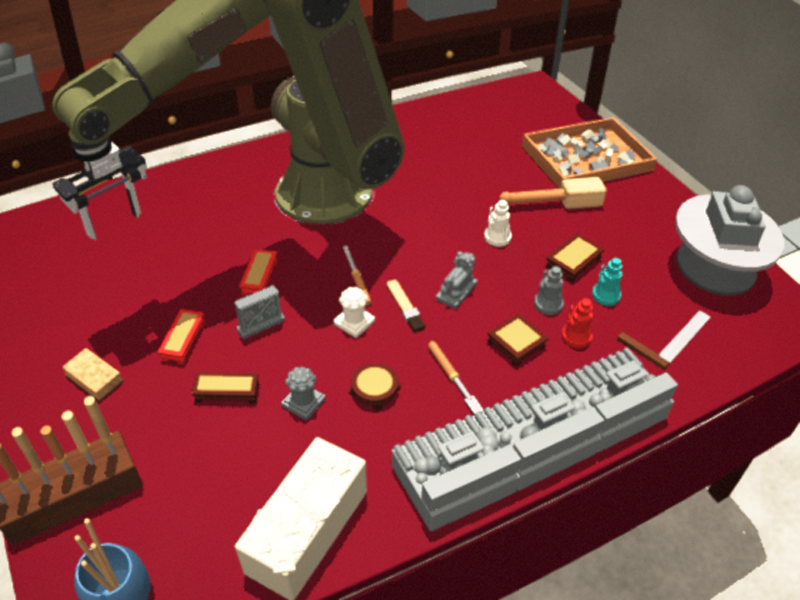

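The top view (800x600) shows the grey carvings: figure (235,246), finial (548,234), lion (322,311) and plaque (558,357). The rosewood stands are square (306,210), round (474,218), broad oblong (162,293) and slim (618,280).

- **Slim stand candidates:** (618,280) has a dark wood rim. (647,371) and (533,437) have red rims, so they are decoys.
- **Figure candidates:** (235,246) is grey, so it is the one. (235,188) is red, (160,228) is turquoise and (222,376) is white plaster.

```bash
cat > h.py <<'E'
import cv2,numpy as np
from plant import r
def cast(ci,px,z):
    px=np.asarray(px,float).reshape(-1,1,2)
    n=cv2.undistortPoints(px,np.array(ci["mtx"]),np.array(ci["dist_coeffs"])).reshape(-1,2)
    T=np.array(ci["cam_to_world"]); d=np.c_[n,np.ones(len(n))]@T[:3,:3].T; o=T[:3,3]
    return (o+d*((z-o[2])/d[:,2])[:,None])[:,:2]
def masks(im):
    H,S,V=cv2.split(cv2.cvtColor(im,cv2.COLOR_RGB2HSV))
    gold=((H>14)&(H<32)&(S>90)&(V>90)).astype(np.uint8)
    grey=((S<60)&(V>40)&(V<215)).astype(np.uint8)
    return gold,grey
def blob(m,seed):
    n,l,st,c=cv2.connectedComponentsWithStats(m)
    d=np.hypot(*(c[1:]-seed).T)+1e3*(st[1:,4]<60); i=1+d.argmin()
    return (l==i).astype(np.uint8)
def rect(p):  # world rect: centre, sizes, yaw of long side
    (c,(w,h),a)=cv2.minAreaRect(p.astype(np.float32)); a=np.radians(a)
    if w<h: w,h,a=h,w,a+np.pi/2
    return np.array(c),w,h,(a+np.pi/2)%np.pi-np.pi/2
def contour(m): return max(cv2.findContours(m,cv2.RETR_EXTERNAL,cv2.CHAIN_APPROX_NONE)[0],key=len)[:,0,:]
E
python3 - <<'E'
from h import *
S={"top":dict(square=(306,210),round=(474,218),oblong=(162,293),slim=(618,280),figure=(235,246),finial=(548,234),lion=(322,311),plaque=(558,357),mfig=(222,376),mfin=(456,315)),
"scene":dict(square=(517,338),round=(374,383),oblong=(574,256),slim=(226,385),figure=(549,291),finial=(303,390),lion=(457,280),plaque=(260,311))}
for n in S:
    im=cv2.imread(f"pics/{n}0.png")[:,:,::-1]; ci=r.camera_info(n); g,y=masks(im)
    for k,s in S[n].items():
        s=np.array(s)*.7; st=k in("square","round","oblong","slim")
        if k[:2]=="mf": print(n,k,cast(ci,s,40).round()); continue
        m=blob(g if st else y,s); w=cast(ci,contour(m),30 if st else 40); c,a,b,t=rect(w)
        M=cv2.moments(m,True); cm=cast(ci,(M["m10"]/M["m00"],M["m01"]/M["m00"]),30 if st else 40)
        print(n,k,c.round(1),cm.round(1),"size",round(a),round(b),"yaw",round(t,3))
im=cv2.imread("pics/top0.png")
cv2.imwrite("pics/crop0.png",cv2.resize(im[85:275,80:480],(800,380),interpolation=cv2.INTER_CUBIC))
E
```

```text
top square [652.2 159.5] [[652.2 159.6]] size 67 67 yaw -1.366
top round [ 631.4 -157.3] [[ 632.  -156.8]] size 67 66 yaw -0.809
top oblong [496. 422.] [[495.8 421.8]] size 101 57 yaw -1.251
top slim [ 511.8 -420.8] [[ 511.7 -421.1]] size 104 35 yaw 1.105
top figure [580.  284.2] [[581.  282.6]] size 70 61 yaw 1.561
top finial [ 599.4 -293.4] [[ 597.1 -290.5]] size 80 62 yaw -1.032
top lion [458.1 130.1] [[458.6 126.1]] size 113 58 yaw -1.047
top plaque [ 370.9 -299.5] [[ 371.  -299.5]] size 115 31 yaw -1.464
top mfig [[345. 304.]]
top mfin [[ 449. -118.]]
scene square [652.3 159. ] [[653.  158.6]] size 67 67 yaw -1.361
scene round [ 632.4 -157.2] [[ 632.7 -157.7]] size 67 66 yaw -0.451
scene oblong [495.4 421.4] [[496.  420.1]] size 102 57 yaw -1.244
scene slim [ 510.6 -421.3] [[ 511.  -422.8]] size 105 32 yaw 1.132
scene figure [574.8 287.5] [[585.6 284.7]] size 152 58 yaw -0.619
scene finial [ 602.2 -294.7] [[ 607.1 -296.6]] size 98 95 yaw -1.035
scene lion [467.2 129.6] [[469.4 121.3]] size 174 66 yaw -0.824
scene plaque [ 365.6 -298.6] [[ 367.2 -299.8]] size 121 107 yaw -1.464
```

View pics/crop0.png

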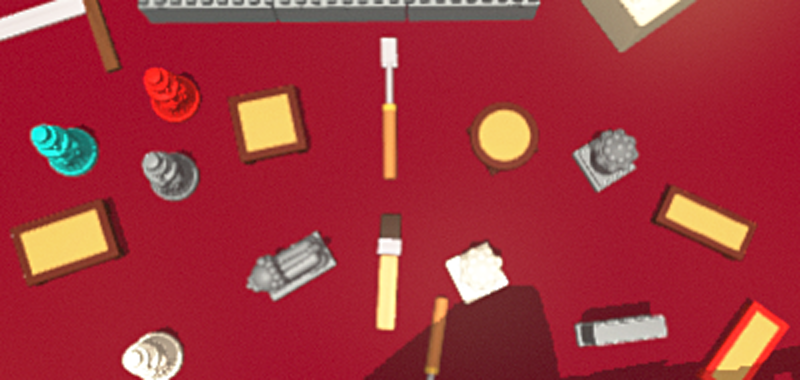

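The crop confirms it. The grey figure is at crop (172,175) and the dark-rimmed slim stand at (706,222), with a red-rimmed decoy at (745,340). Gold inlay sizes and both views agree on the stands to about 1 mm. Next I move to wrist views over each carving.

```bash
cat >> h.py <<'E'
import json
from scipy.spatial.transform import Rotation as R
def q(psi): return (R.from_euler("z",psi)*R.from_euler("x",np.pi)).as_quat()
def flat(p,z,psi,vel=300,**k): return r.move_straight([p[0],p[1],z],q(psi),vel=vel,**k)
STAND=dict(round=(632,-157.2,None),square=(652.3,159.3,0.207),oblong=(495.8,421.6,1.893),slim=(511.3,-421.1,1.115))
E
python3 - <<'E'
from h import *
V=[("plaque",(371,-299),1.68),("finial",(597,-291),.54),("lion",(459,128),2.09),("figure",(580,283),2.02)]
ims=[]
r.move_pose([371,-299,205],q(1.68))
for k,p,psi in V:
    if k!="plaque": flat(p,200,psi)
    r.pause(.3); ci=r.camera_info("wrist"); im=r.snapshot("wrist")
    json.dump({a:np.array(b).tolist() for a,b in ci.items()},open(f"pics/{k}.json","w")); cv2.imwrite(f"pics/w_{k}.png",im[:,:,::-1]); ims.append(im[:,:,::-1])
    print(k,r.get_time_s(),r.get_joints()[5])
cv2.imwrite("pics/w4.png",cv2.resize(np.vstack([np.hstack(ims[:2]),np.hstack(ims[2:])]),(800,600),interpolation=cv2.INTER_AREA))
E
```

```text
plaque 1.6167 -0.8642534883132865
finial 3.2917 0.5219178398429318
lion 5.3417 -0.3240348781813969
figure 6.5 -0.052121596411539364
```

View pics/w4.png

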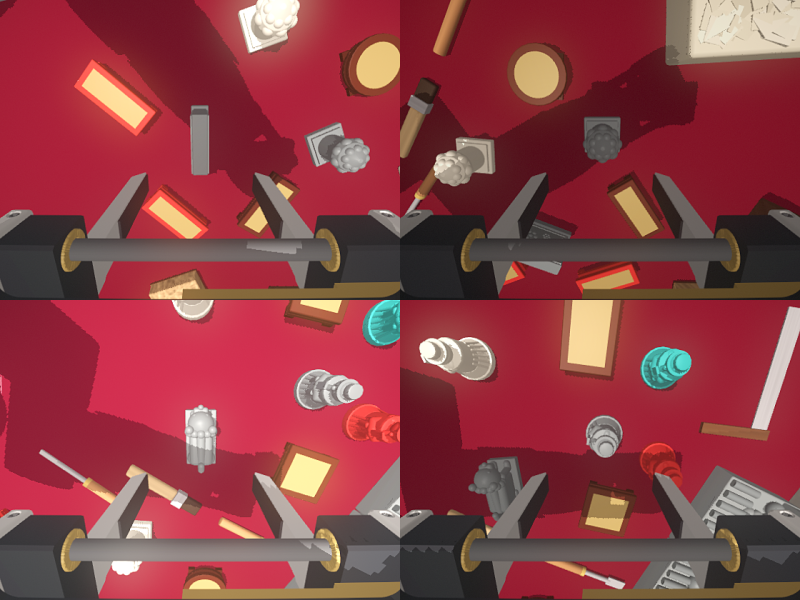

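The wrist views show each carving near full-resolution pixel (282,193), roughly aligned with the tool. I'll enlarge each one with its mask outline and measure the bases.

```bash
python3 - <<'E'
from h import *
S=dict(plaque=(280,196),finial=(284,195),lion=(281,195),figure=(284,190)); t=[]
for k,s in S.items():
    im=cv2.imread(f"pics/w_{k}.png"); g,y=masks(im[:,:,::-1]); ci=json.load(open(f"pics/{k}.json"))
    y=cv2.morphologyEx(y,cv2.MORPH_OPEN,np.ones((3,3),np.uint8)); m=blob(y,s); c=contour(m)
    x0,y0=s[0]-65,s[1]-48
    z=cv2.resize(im[y0:y0+98,x0:x0+130],None,fx=3,fy=3,interpolation=cv2.INTER_CUBIC)
    for i in range(0,130,20): cv2.putText(z,str(x0+i),(i*3,8),0,.3,(255,255,255)); cv2.line(z,(i*3,9),(i*3,14),(255,255,255))
    for i in range(10,98,20): cv2.putText(z,str(y0+i),(0,i*3+4),0,.3,(255,255,255))
    t.append(z)
    hull=cv2.convexHull(c)[:,0]; ap=cv2.approxPolyDP(hull,2.5,True)[:,0]
    print(k,m.sum(),"bbox",cv2.boundingRect(c)); print(np.c_[ap,cast(ci,ap,0).round(1),cast(ci,ap,14).round(1)].tolist())
cv2.imwrite("pics/w4z.png",np.vstack([np.hstack(t[:2]),np.hstack(t[2:])]))
E
```

```text
plaque 2456 bbox (266, 147, 27, 98)
[[290.0, 147.0, 377.1, -248.0, 376.6, -246.8], [292.0, 242.0, 394.7, -373.8, 393.5, -368.1], [271.0, 244.0, 366.6, -379.8, 366.4, -373.9], [268.0, 240.0, 362.0, -374.4, 361.9, -368.7], [268.0, 148.0, 350.1, -252.1, 350.5, -250.8]]
finial 2932 bbox (256, 163, 55, 65)
[[307.0, 164.0, 639.6, -304.3, 640.7, -302.2], [310.0, 204.0, 597.9, -335.3, 600.5, -332.1], [303.0, 218.0, 577.1, -337.7, 580.5, -334.4], [285.0, 227.0, 554.2, -323.9, 558.5, -321.1], [264.0, 220.0, 548.4, -295.2, 552.8, -293.5], [256.0, 202.0, 564.3, -274.1, 568.2, -273.1], [258.0, 164.0, 608.2, -252.0, 610.4, -251.8]]
lion 1994 bbox (261, 153, 43, 89)
[[292.0, 153.0, 449.9, 172.7, 448.7, 173.7], [302.0, 166.0, 468.8, 165.1, 466.9, 166.4], [301.0, 228.0, 509.8, 93.9, 506.4, 97.8], [279.0, 241.0, 493.7, 63.4, 490.9, 68.4], [261.0, 227.0, 463.2, 68.9, 461.5, 73.8], [263.0, 168.0, 427.8, 138.8, 427.4, 141.1], [270.0, 157.0, 428.7, 155.0, 428.3, 156.7]]
figure 2311 bbox (260, 161, 52, 60)
[[282.0, 161.0, 567.2, 313.8, 566.3, 315.4], [298.0, 164.0, 586.8, 319.1, 585.2, 320.5], [306.0, 171.0, 599.8, 315.6, 597.7, 317.2], [311.0, 184.0, 613.1, 303.6, 610.5, 305.6], [302.0, 210.0, 618.3, 267.9, 615.6, 271.2], [289.0, 220.0, 609.1, 248.2, 606.7, 252.3], [279.0, 218.0, 596.1, 245.0, 594.1, 249.2], [262.0, 202.0, 566.9, 255.1, 566.0, 258.9], [260.0, 190.0, 558.0, 268.4, 557.4, 271.7], [266.0, 170.0, 554.0, 295.0, 553.6, 297.3]]
```

View pics/w4z.png

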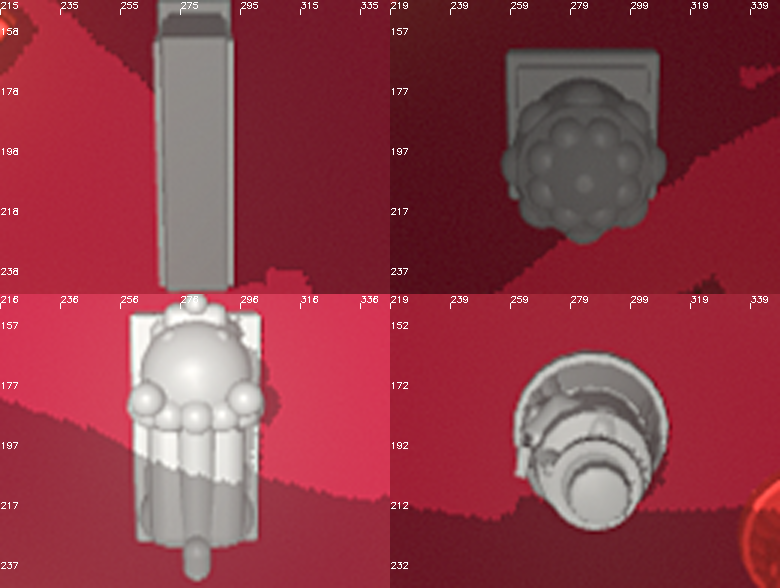

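The crops show these features at full resolution:
- **Finial:** base front corners at (257.5,163.5) and (308,163.5).
- **Lion:** base corners at (259.7,153.7), (303,153.7), (261.3,229.3) and (301.7,229.3), with the head toward the tool's +x.
- **Plaque:** slab top spans columns 268.5 to 292 and rows 160 to 244.5.
- **Figure:** base arc is clear, with the arms toward image left.

Now I compute the positions and take a figure view from the other side.

```bash
python3 - <<'E'
from h import *
from scipy.optimize import least_squares
C={k:json.load(open(f"pics/{k}.json")) for k in("plaque","finial","lion","figure")}
ang=lambda v:round(float(np.arctan2(v[1],v[0])),3)
L=cast(C["lion"],[(259.7,153.7),(303,153.7)],0); B=cast(C["lion"],[(261.3,229.3),(301.7,229.3)],14)
print("lion",L,B,(L.mean(0)+B.mean(0))/2,"len",np.linalg.norm(L.mean(0)-B.mean(0)),"w",np.linalg.norm(L[1]-L[0]),np.linalg.norm(B[1]-B[0]),"yaw",ang(L.mean(0)-B.mean(0)))
P=cast(C["plaque"],[(280.2,160),(279.8,244.5)],87); Q=cast(C["plaque"],[(268.5,200),(292,200)],87)
print("plaque",P,P.mean(0),"len",np.linalg.norm(P[0]-P[1]),"th",np.linalg.norm(Q[0]-Q[1]),"yaw",ang(P[0]-P[1]))
F=cast(C["finial"],[(257.5,163.5),(308,163.5)],0); u=F[1]-F[0]; n=np.array([-u[1],u[0]])/np.linalg.norm(u)
print("finial",F.mean(0)-31*n,"w",np.linalg.norm(u),"yaw",ang(n))
im=cv2.imread("pics/w_figure.png"); g,y=masks(im[:,:,::-1]); y=cv2.morphologyEx(y,cv2.MORPH_OPEN,np.ones((3,3),np.uint8)); c=contour(blob(y,(284,190)))
for lim in(180,187):
    w=cast(C["figure"],c[c[:,1]<lim],8); s=least_squares(lambda p:np.hypot(*(w-p[:2]).T)-p[2],[580,285,32]); print("figure",s.x,s.cost/len(w))
f=s.x[:2]; ims=[]
flat(f,215,.45)
r.pause(.3); ci=r.camera_info("wrist"); im=r.snapshot("wrist")
json.dump({a:np.array(b).tolist() for a,b in ci.items()},open("pics/figure2.json","w")); cv2.imwrite("pics/w_figure2.png",im[:,:,::-1])
for cc,im in((C["figure"],cv2.imread("pics/w_figure.png")),(ci,im[:,:,::-1])):
    im=im.copy();T=np.linalg.inv(np.array(cc["cam_to_world"]))
    p=cv2.projectPoints(np.array([[f[0],f[1],h] for h in(0.,14,55,108)]),cv2.Rodrigues(T[:3,:3])[0],T[:3,3],np.array(cc["mtx"]),np.array(cc["dist_coeffs"]))[0][:,0]
    print(p.round(1).tolist()); x,y=(p[1]).astype(int); z=cv2.resize(im[y-40:y+60,x-45:x+45],None,fx=4,fy=4,interpolation=cv2.INTER_CUBIC)
    for a in p: cv2.circle(z,tuple(int(v) for v in (a-(x-45,y-40)+.5)*4),3,(0,0,255),-1)
    ims.append(z)
cv2.imwrite("pics/fig2.png",np.hstack(ims))
E
```

```text
lion [[415.73985715 152.26861309]
 [462.09427972 178.71781653]] [[463.28966943  71.23070851]
 [508.08072541  96.77535604]] [462.30113293 124.74812354] len 93.95694619050826 w 53.36939998213441 51.56323993429095 yaw 2.092
plaque [[ 365.58314392 -254.15443083]
 [ 374.71709441 -342.33078914]] [ 370.15011916 -298.24260999] len 88.64817661067933 th 23.7005059110994 yaw 1.674
finial [ 597.99353619 -294.00918272] w 62.85966269530359 yaw 0.54
figure [584.23149567 288.21651987  31.15613915] 0.08830133208738256
figure [584.35060605 288.22291463  31.19093866] 0.09326430047861388
[[285.4, 185.1], [285.6, 187.5], [286.3, 195.5], [287.4, 209.2]]
[[280.3, 185.0], [280.3, 187.3], [280.2, 195.1], [280.2, 208.1]]
```

View pics/fig2.png

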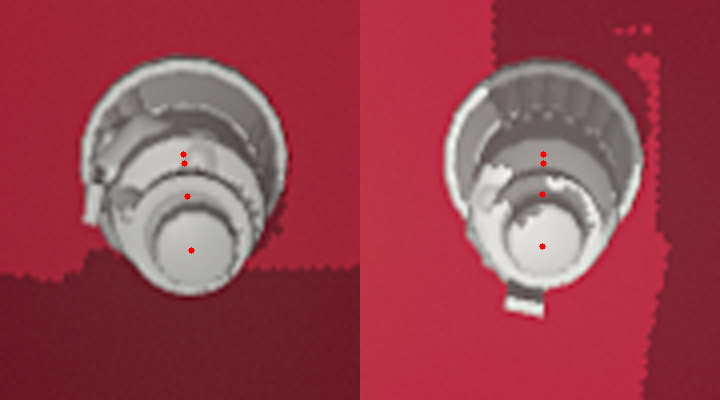

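The projected axis dots fit the figure in both views. The tablet points image-down and slightly left in view 2, so his front yaw is about 3.40 and I grip with psi 0.26. All sizes check out, so I mount the figure first.

```bash
cat >> h.py <<'E'
def mount(p,psi,hg,dst,psi2,wid,sq=35):
    """p,dst: grip point above carving / stand; hg: grip height above the underside"""
    flat(p,200,psi); r.pause(.2)
    flat(p,60+hg-19,psi,200); hit=flat(p,hg-19,psi,60,f_stop=8); print("descend hit",hit)
    if hit: return False
    r.grab(sq); r.pause(.3); g=r.get_finger_gap(); print("gap",g,"grip",r.get_grip_force())
    if abs(g-wid)>5: return False
    flat(p,hg-19+8,psi,30); flat(p,195,psi,200); print("lifted gap",r.get_finger_gap())
    flat(dst,195,psi2,200); r.pause(.3)
    z=30+hg-19; flat(dst,z+12,psi2,120); r.pause(.3)
    hit=flat(dst,z-4,psi2,12,f_stop=3); print("touch",hit,"z above nominal",r.get_position()[2]-z,r.get_contact_force())
    if not hit: return False
    r.gripper_open(); r.pause(.3); flat(dst,z+40,psi2,60); flat(dst,220,psi2,200); print("t",r.get_time_s())
    return True
E
python3 - <<'E'
from h import *
print(mount((584.3,288.2),.26,50,STAND["round"],.26,42))
im=r.snapshot("wrist"); cv2.imwrite("pics/p1.png",im[:,:,::-1])
E
```

```text
descend hit False
gap 41.86969590196095 grip 32.66040375921875
lifted gap 41.67211380036722
touch True z above nominal -0.08439454068928853 [-0.96540409 -0.21074662  4.09426305]
t 21.375
True
```

View pics/p1.png

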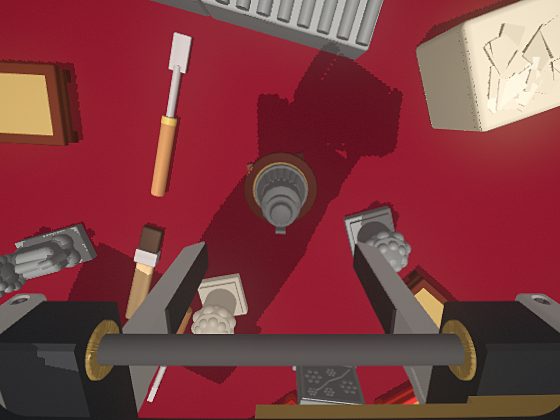

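The figure stands centred on the round stand at (281,190), with the gold ring visible around its base. The remaining three go next, stopping on any anomaly.

```bash
python3 - <<'E'
from h import *
e=lambda a:np.array([np.cos(a),np.sin(a)])
S=STAND
ok=mount((598,-294),.54,48,S["square"],S["square"][2],44)
ok=ok and mount((462.3,124.7)-2*e(2.092),2.092,46,np.array(S["oblong"][:2])-2*e(S["oblong"][2]),S["oblong"][2],36)
ok=ok and mount((370.2,-298.2),1.674,58,S["slim"],S["slim"][2],25)
print(ok)
if ok:
    flat((420,-200),260,1.2); r.goto_joints([-1.333,0.3,1.521,0,1.321,-0.067])
    ims=[r.snapshot(n) for n in("top","scene")]
    for n,i in zip(("top","scene"),ims): cv2.imwrite(f"pics/end_{n}.png",i[:,:,::-1])
    a,b=ims[0][85:275,70:490],ims[1][110:310,110:480]
    cv2.imwrite("pics/end.png",np.vstack([cv2.resize(a,(660,298)),cv2.resize(b,(660,300))])[:,:,::-1])
    g,y=masks(ims[0]); ci=r.camera_info("top")
    for k,s in S.items(): print(k,r.get_time_s())
E
```

```text
descend hit False
gap 50.51683464643701 grip 35.000163204967976
False
```

```bash
ls pics/end.png
```

```text
ls: cannot access 'pics/end.png': No such file or directory
```

The finial grip closed at 50.5 mm instead of 44 mm, so I look before going on.

```bash
python3 - <<'E'
from h import *
print(r.get_position(),r.get_contact_force(),r.get_finger_gap(),r.get_time_s())
im=r.snapshot("wrist"); s=r.snapshot("scene")
a=cv2.resize(im[130:330,180:380],(600,600),interpolation=cv2.INTER_CUBIC)[:,100:500]; b=cv2.resize(s[200:320,140:280],(400,343),interpolation=cv2.INTER_CUBIC)
b=np.vstack([b,np.zeros((257,400,3),np.uint8)])
cv2.imwrite("pics/fin_grip.png",np.hstack([a,b])[:,:,::-1])
E
```

```text
[ 597.97154256 -293.96535588   28.98643682] [-0.88031164  1.03569855  0.04876843] 50.51683464643701 25.1667
```

View pics/fin_grip.png

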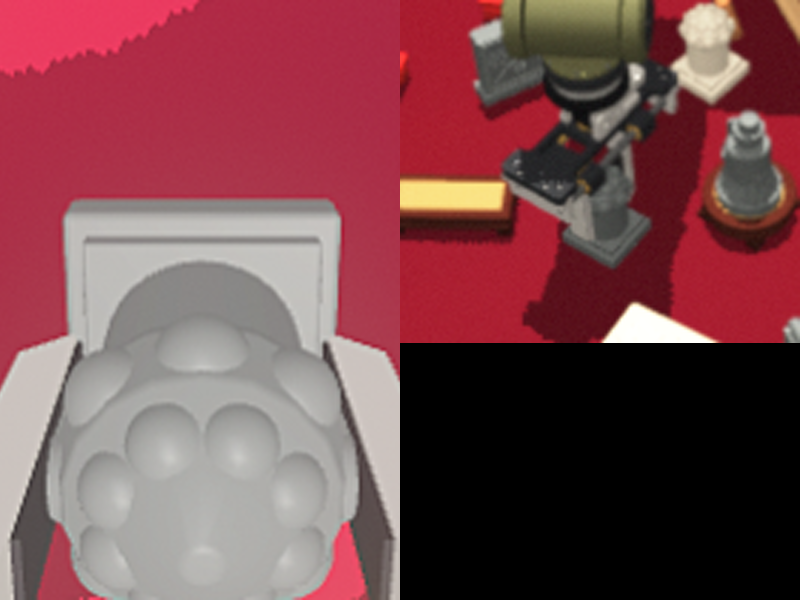

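The fingers are pinching the lower petals of the bud rather than the drum, and the base still looks square. I reopen, drop 6 to 7 mm (still above the 20 mm step) and regrip.

```bash
cat > go.py <<'E'
from h import *
import sys
e=lambda a:np.array([np.cos(a),np.sin(a)]); S=STAND
r.gripper_open(); r.pause(.2)
ok=mount2=False
p=(598,-294)
flat(p,22.5,.54,20,f_stop=8); r.grab(35); r.pause(.3); g=r.get_finger_gap(); print("gap",g,r.get_contact_force())
if abs(g-44)>4: sys.exit()
r.gripper_open()
E
python3 go.py
```

```text
gap 50.66519857929792 [0.12381692 0.32839981 0.40865758]
```

Lowering did not change the gap, so I probe it lightly at several heights and at a turned yaw to learn what the fingers meet.

```bash
python3 - <<'E'
from h import *
p=(598,-294); r.gripper_open()
for psi,z in((.54,20.8),(.54,29),(.54,36),(.54,44),(.93,29),(.93,36)):
    hit=flat(p,z,psi,60,f_stop=8); r.grab(5); r.pause(.3)
    print(psi,z,hit,r.get_position()[2].round(1),r.get_finger_gap(),r.get_grip_force(),r.get_contact_force().round(1))
    if psi==.93 and z==29:
        s=r.snapshot("scene"); cv2.imwrite("pics/s2.png",s[:,:,::-1])
    r.gripper_open()
print(r.get_time_s())
E
```

```text
0.54 20.8 False 20.8 52.071012435596515 5.000007217749953 [-0.2 -0.4 -0.1]
0.54 29 False 29.0 51.78846248968621 4.999986430630088 [-0.3  0.5 -0.6]
0.54 36 False 36.0 51.97900892427838 5.0000206008553505 [ 0.7  0.7 -1.3]
0.54 44 False 44.0 52.09885350079379 4.999992689117789 [-0.6  0.5  0.1]
0.93 29 False 29.1 52.109996362847035 4.999922937713563 [ 2.2 -1.6  0.1]
0.93 36 False 36.0 51.978585187563944 4.999944535084069 [ 1.6 -0.9 -1.1]
41.575
```

The gap is about 52 mm at every height and yaw. So the bare finger faces must be meeting the 58 mm bud above the roughly 3 mm proud pads, and the drum cannot be reached. I grip the bud itself at its widest with the pads, so the finial hangs stably below, and test with a small lift.

```bash
python3 - <<'E'
from h import *
p=(598,-294)
flat(p,56,.54,60); r.grab(30); r.pause(.3); print(r.get_finger_gap(),r.get_grip_force()); f0=r.get_contact_force()
flat(p,66,.54,20); r.pause(.3); print(r.get_finger_gap(),r.get_contact_force()-f0,r.get_time_s())
im=r.snapshot("wrist"); s=r.snapshot("scene")
a=cv2.resize(im[130:330,180:380],(600,600),interpolation=cv2.INTER_CUBIC)[:,100:500]; b=cv2.resize(s[200:320,140:280],(400,343),interpolation=cv2.INTER_CUBIC)
cv2.imwrite("pics/fin_grip2.png",np.hstack([a,np.vstack([b,np.zeros((257,400,3),np.uint8)])])[:,:,::-1])
E
```

```text
50.68807481539225 30.000199042260647
50.93530911577973 [ 0.85933018 -2.02155574 -5.04074105] 44.125
```

View pics/fin_grip2.png

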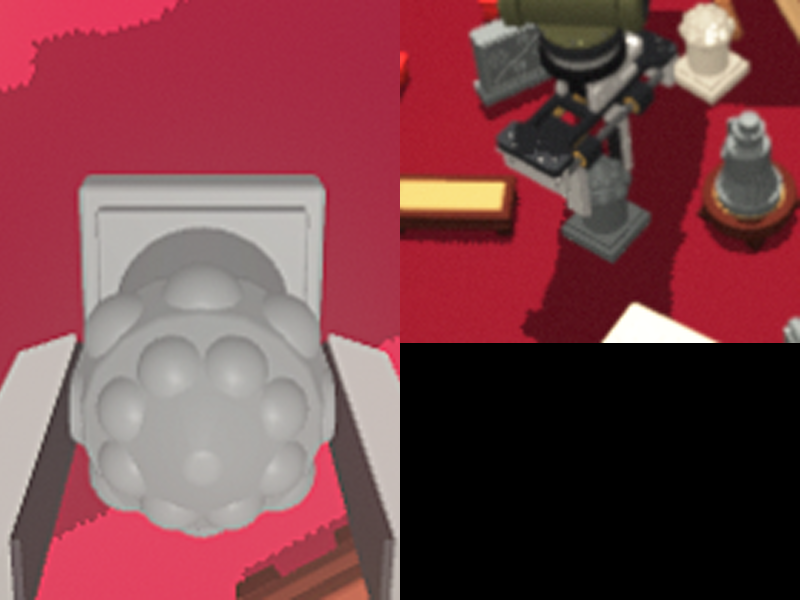

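The base shrank only as much as a lifted finial would (about 10 mm up), it is still square and centred, and the gap is stable. The bud grip holds, so I carry it to the square stand and then do the lion.

```bash
cat > fin.py <<'E'
from h import *
S=STAND; p=(598,-294); d=S["square"]; y=d[2]
flat(p,221,.54,150); print("gap",r.get_finger_gap()); flat(d,221,y,180); r.pause(.3)
z=86; flat(d,z+12,y,120); r.pause(.3)
hit=flat(d,z-6,y,12,f_stop=3); print("touch",hit,r.get_position()[2]-z,r.get_contact_force(),r.get_finger_gap())
if not hit or abs(r.get_position()[2]-z)>5: raise SystemExit
r.gripper_open(); r.pause(.3); flat(d,z+20,y,60); flat(d,230,y,200); print(r.get_time_s())
im=r.snapshot("wrist"); cv2.imwrite("pics/p2.png",im[:,:,::-1])
e=lambda a:np.array([np.cos(a),np.sin(a)])
o=S["oblong"]
print(mount((462.3,124.7)-2*e(2.092),2.092,46,np.array(o[:2])-2*e(o[2]),o[2],36))
im2=r.snapshot("wrist"); cv2.imwrite("pics/p23.png",cv2.resize(np.hstack([im,im2]),(800,300))[:,:,::-1])
E
python3 fin.py
```

```text
gap 50.87927005972924
touch True -0.10800505842846064 [-0.81284     0.19865498  4.26703542] 50.74249788073992
53.2417
descend hit False
gap 35.84250251484091 grip 34.99582350254059
lifted gap 35.9737063695568
touch True z above nominal 0.019093023811819876 [-1.18135517 -1.00763065  5.10081666]
t 67.275
True
```

View pics/p23.png

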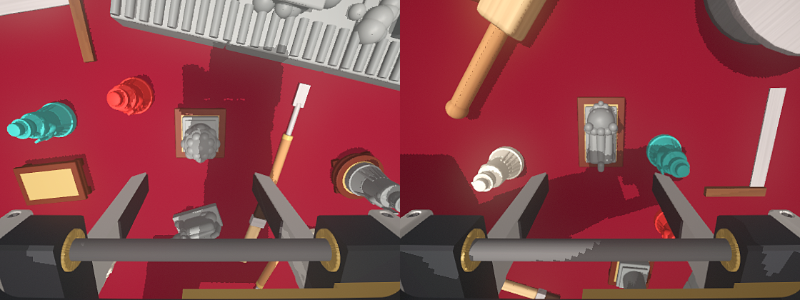

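The finial sits centred and square on its stand at (200,135), and the lion sits on the broad stand at (601,135). The plaque is next.

```bash
python3 - <<'E'
from h import *
S=STAND
ok=mount((370.2,-298.2),1.674,58,S["slim"],S["slim"][2],25); print(ok)
im=r.snapshot("wrist"); cv2.imwrite("pics/p4.png",im[:,:,::-1])
if ok:
    r.goto_joints([-1.333,0.3,1.521,0,1.321,-0.067]); r.pause(.3)
    t,s=r.snapshot("top"),r.snapshot("scene"); cv2.imwrite("pics/end_top.png",t[:,:,::-1]); cv2.imwrite("pics/end_scene.png",s[:,:,::-1])
    a=cv2.resize(im[100:280,170:390],(367,300)); b=cv2.resize(t[85:275,70:460],(433,300))
    cv2.imwrite("pics/end.png",np.vstack([np.hstack([a,b[:,:433]]),cv2.resize(s[120:300,100:480],(800,300))])[:,:,::-1])
print(r.get_time_s())
E
```

```text
descend hit False
gap 21.971929024750512 grip 34.95146870613098
lifted gap 21.77886967747932
touch True z above nominal -0.011299859327820627 [-1.00194757  0.81832766  6.58146955]
t 81.375
True
83.1833
```

View pics/end.png

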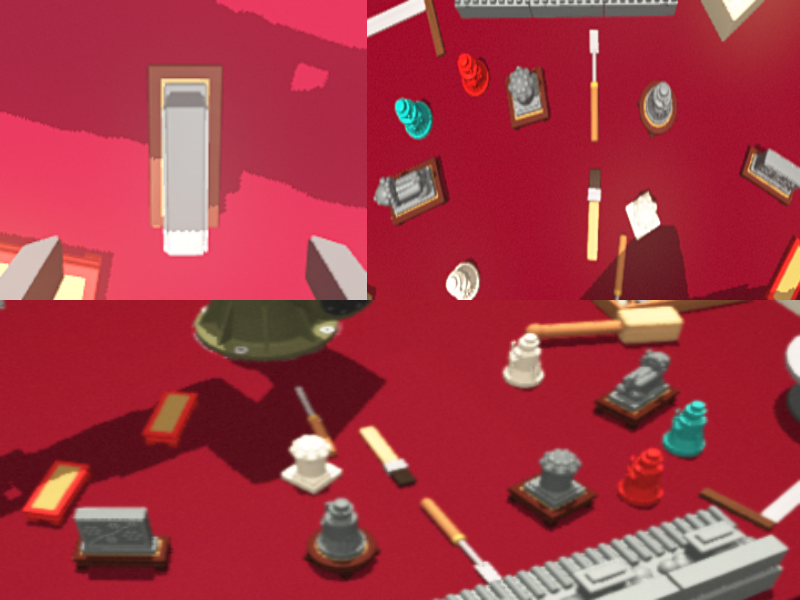

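All four stand upright on the right stands, and the plaque is centred at inset (185,150). One enlarged check of the finial and figure margins before handing in.

```bash
python3 - <<'E'
import cv2,numpy as np
a=cv2.imread("pics/p2.png")[140:240,230:330]; b=cv2.imread("pics/p1.png")[140:240,230:330]
cv2.imwrite("pics/chk.png",cv2.resize(np.hstack([a,b]),(800,400),interpolation=cv2.INTER_CUBIC))
E
```

```text
(no output)
```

View pics/chk.png

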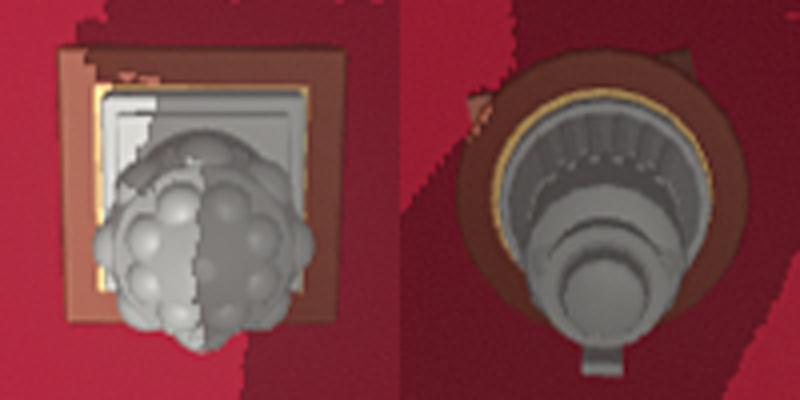

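The gold margins are even around both the finial (205,95) and the figure (605,95), which puts both within about 2 mm of centre. Handing in.

```bash
python3 -c "
from plant import r
print(r.close_job())"
```

```text
the job is handed in; nothing more can be done
None
```

All four grey carvings are mounted on their own stands, upright, centred, square and released, and the job was handed in at about 83 s; I had to grip the finial by its bud because the fingers could not reach the drum, and no verdict came back.

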